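# Index the sample carousel to the reader

### The arm

A 7-joint arm with a two-finger parallel gripper is mounted at the origin on the work surface; the furniture and walls round the work are solid. World frame = base frame: x ahead of the robot, y to its left, z up, the work surface at z = 0. Lengths are in m, angles in degrees, forces in N, time in s.
With the tool pointing down it reaches from about 0.425 to 0.875 m from the base axis. Payload 4.7 kg.
Tool frame: the origin (TCP) lies at the very end of the fingers, on their centre line; the grasp point (between the pads) lies 19 mm behind it; z points along the fingers, y is the direction in which the jaws open and shut (so a half turn about z gives the same grasp; the last joint's range is limited). The gripper opens to 87 mm and grips with 3 to 60 N. Pads are 19 mm wide; open, the fingers measure 117 mm over their backs; the gripper's body (75 mm by 190 mm) begins 51 mm behind the grasp point.
Start: joints at [-72.645, 18.392, -4.016, 83.108, 1.295, 78.541, -3.26], TCP at [0.185, 0.623, 0.223] pointing down, gripper open.
Joint ranges: [-163.93, 163.93], [-17.29, 119.83], [-79.2, 71.16], [3.27, 140.29], [-89.18, 269.18], [5.43, 117.66], [-154.24, 154.24]. Speed limits (degrees/s): [147.25, 147.25, 180, 180, 180, 180, 180].

### API

Orientations are given as [roll, pitch, yaw] about the fixed x, y, z axes, in that order (R = Rz(yaw) Ry(pitch) Rx(roll)).
In Python, from cell import sensors, imaging, ticket gives the robot as it stands.
- The arm moves only by the tool carry_out, never from a script. Its argument "plan" is a list of rows, each an object of numbers: "fingers": the closure, from -1 (fully open) to 1 (shut); "dx", "dy", "dz": the shift along the tool's x, y, z normalised to -1 to 1, where 1 is 0.03 m; "rx", "ry", "rz": the turn, a rotation vector about the tool's x, y, z normalised to -1 to 1, where 1 is 10 degrees. A call has 1 to 12 rows; each row shifts and turns the commanded pose from where the row before left it, along the tool's axes as they then stand; what a row does not reach is not made up. A row lasts 1/8 s, in which the tool goes at most 62.5 mm and 10.7 degrees, less where a joint would pass 70% of its speed; a pose out of reach is approached as far as the arm can. A call with a number of a shift or a turn outside -1 to 1 is refused whole. A call with a gripper value outside its range is refused whole. The fingers move at their own pace and stop on an object; "force" is the grip in N (left out, the last holds). Time passes only in rows, so rows that do not move let the fingers close. It gives the time, the measured TCP pose, the force and the opening at its end, in the units of the state.
- sensors.get_obs(): the state, without advancing time (a new reading comes with each control period).
- imaging.read_camera(name): name is "side" or "top"; returns a dict with "color" (400x640x3 uint8, red, green, blue), "mtx" (3x3 intrinsics, pixels), "dist_coeffs" ([k1, k2, p1, p2, k3] as OpenCV has them; the pictures are not rectified), "extrinsics" (4x4, takes a point from world to camera coordinates). Camera axes: x right, y down, z forward; pixel columns grow to the right and rows downward; lengths in m; the calibration is good to about 2 mm. A picture is of the moment at which its call begins. There is no depth.
- ticket.sign_off(): hands the job in, once; it reports no verdict.
The state is a dict: "time_s": time; "qpos": joint angles; "joint_velocities": joint speeds; "effort": joint torques, N m; "tool_pos": TCP position; "tool_rot": TCP orientation; "force": force on the tool from outside, world axes, zero at the start; "wrist_torque": the same for the moment, N m; "grip_width": finger opening in m.
Only numpy, scipy, OpenCV 4.12 (cv2) and the standard library are available. Lean on these libraries where they do the work, as an engineer would, in place of code of your own. Each camera call takes 0.05 s, during which the arm holds its last target.

### The job

Bring the smallest of the three bottles on the indexing carousel round to the window of the reader: lift the sprung plunger by its knob, swing the carousel round with the plunger held up, and let the plunger drop fully home in the slot of that position. Then press the key on top of the reader to take the reading, and leave the plunger home and all three bottles standing in their nests.

Things in the scene. Friction and masses are not known exactly. Their poses are not given: they have to be found in the camera images.
- carousel: fixed unit: round steel index plate, 200 mm across, top 32 mm above the table, and the reader, a grey box 52 (x) x 80 (y) mm, top 82 mm above the table, centred 150 mm from the turning axis, its round lens facing the axis. Origin on the turning axis at table height, z up; its -x axis points from the turning axis to the reader.
- axis_top (a point): point on the turning axis, level with the plate's top (32 mm up). Six radial slots in the plate, 10 mm wide, 14 mm deep, open at the rim, lie on a circle of radius 82 mm at 0, 60, 120, 180, 240 and 300 degrees (counter-clockwise from above, from the carousel's +x axis).
- turret (a joint): turning angle (rad) of the aluminium turret over the plate: 0 at the start, grows clockwise seen from above, stops at -0.05 and 3.2. At 0 the plunger is in the slot at +120 degrees of the carousel's frame; at 1.047, 2.094 and 3.142 it meets the slots at +60, 0 and -60 degrees. Friction below 0.1 N m: it stays where left; with the plunger home it is locked.
- nest_mid (a point): centre of the floor of the middle nest of the turret, opposite the plunger arm. Three equal nests stand 120, 180 and 240 degrees round from the plunger arm, 66 mm from the axis: floor 46 mm above the table, rim 8 mm higher, 52 mm inside.
- plunger (a joint): lift (m) of the sprung plunger on the turret's arm: 0 fully home in a slot, 0.012 when its pin (7 mm thick, round tip) rides on the plate, 0.017 at the upper stop. The spring pulls it down with 3 N at home, 4.5 N fully lifted; let go within about 1.5 mm of a slot, it goes home by itself.
- knob (a point): centre of the plunger's black round knob, 24 mm in diameter and 25 mm high (74 to 99 mm above the table when home), on a vertical axis 82 mm from the turning axis; it spins freely on its shaft. Below it a barrel 15 mm thick stands on the plunger arm; the arm's top is 46 mm above the table and a collar 20 mm wide reaches 52 mm.
- spin_knob: the same knob as a body; origin on its axis, 74 mm below its underside (at table height when home), z up
- read_spot (a point): point before the reader's window, at nest floor height, 66 mm from the turning axis on the line to the reader: the centre of a nest that stands at the reader
- read_key_top (a point): centre of the top face of the reader's round white key, 26 mm in diameter, on the reader's top, about 104 mm above the table; it goes straight down 6 mm, sprung, 3 N when fully down, and comes back up by itself
- read_key (a joint): travel (m) of the reader's key: 0 up, 0.006 fully down
- small_bottle: the smallest bottle: clear, with screw cap, 36 mm wide and 64 mm high; origin in the centre of its underside, z up. It stands loosely in one of the three nests.
- tall_bottle_1: one of two equal taller bottles, 47 mm wide and 88 mm high, standing in a nest; origin in the centre of its underside
- tall_bottle_2: the other of the two taller bottles, as tall_bottle_1
Things that resemble listed ones, but are neither listed nor needed, are in the scene too. What is shaped like the tall_bottle_2 but purple or yellow is not meant.

How it is judged:
By the outcome, as a careful person would: the job done as asked, in the order asked, and still so for the second after the job is handed in, with the robot touching nothing.
It also fails if it takes over 58 s, if anything falls off the work surface, if the arm or the gripper's body presses on something with over 40 N, if the wrist force passes 120 N, or if a joint passes its speed limit or range.

## Working session

There is one attempt and no reset: what is moved stays moved. The work goes in short steps, Python scripts to look and compute and a tool call to move; the robot and the scene stay as the last step left them, time stands still between calls to the robot, and variables do not carry over. Pictures are saved under pics/ and viewed, and the job is handed in when it is done.

Besides the shell and the picture viewer there is one more tool, called after "Request:" in YAML: its name, and indented under it one key for each argument. carry_out: Moves the arm, as the interface text tells. Scaled input: -1 to 1 covers 0.03 m each way for a shift and 10 degrees each way for a turn. Its arguments: {"type":"object","properties":{"plan":{"type":"array"},"force":{"type":"number"}},"required":["plan"]}

```bash
mkdir -p pics; ls
python3 - <<'E'
from cell import sensors, imaging
import cv2
print(sensors.get_obs())
for n in ("side","top"):
    d=imaging.read_camera(n)
    cv2.imwrite(f"pics/{n}0.png",d["color"][:,:,::-1])
    print(n,d["mtx"],d["dist_coeffs"],d["extrinsics"])
E
```

```text
pics
{'time_s': 0.0, 'qpos': array([-72.64669252,  18.44109703,  -4.01530715,  83.17602274,
         1.29397014,  78.54105832,  -3.25978955]), 'joint_velocities': array([ 0.00970436,  0.04450359, -0.00686595, -0.03386848, -0.01818348,
        0.03263957,  0.09316638]), 'effort': array([ 3.05888825e-04, -4.91278481e+01, -4.04152488e-01, -3.12538218e+01,
       -6.41285232e-02,  4.35017352e-02,  1.74202332e-04]), 'tool_pos': array([0.18498823, 0.62252931, 0.22142858]), 'tool_rot': array([-1.79887010e+02,  4.87181572e-03,  1.63456264e+02]), 'force': array([ 0.42442809, -0.27819968,  0.15911796]), 'wrist_torque': array([-0.00238211,  0.05162068,  0.06455547]), 'grip_width': 0.08685376870253873}
side [[459.92075805   0.         318.79264898]
 [  0.         459.92075805 197.74431055]
 [  0.           0.           1.        ]] [-0.03504146  0.          0.          0.          0.        ] [[ 0.85309742 -0.52173957  0.00355211 -0.27612232]
 [-0.39308008 -0.64717307 -0.65318839  0.43925245]
 [ 0.34309306  0.55583706 -0.75718711  0.65578073]
 [ 0.          0.          0.          1.        ]]
top [[364.69203      0.         323.24733196]
 [  0.         364.69203    201.73253077]
 [  0.           0.           1.        ]] [-0.05676996  0.          0.          0.          0.        ] [[-2.38978710e-03 -9.99878982e-01  1.53723714e-02  3.08888846e-01]
 [-9.93722693e-01  6.55165853e-04 -1.11869474e-01  4.86936910e-01]
 [ 1.11845865e-01 -1.55432185e-02 -9.93604001e-01  8.88852547e-01]
 [ 0.00000000e+00  0.00000000e+00  0.00000000e+00  1.00000000e+00]]
```

View pics/side0.png

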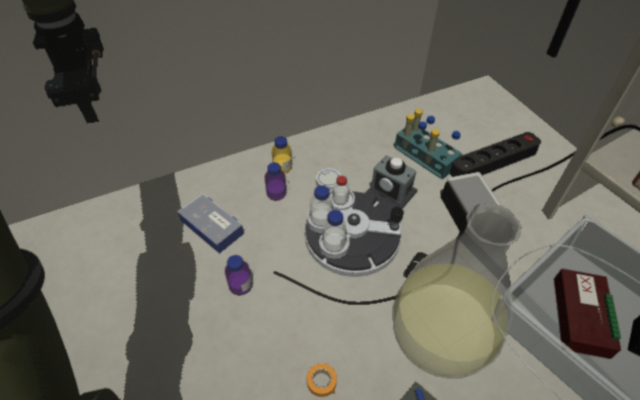

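View pics/top0.png

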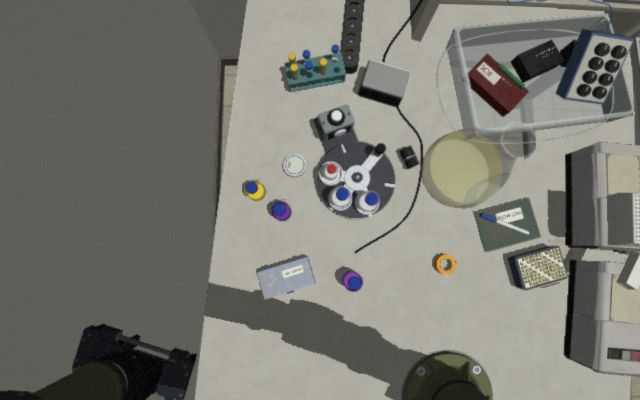

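Run:
```python
import cv2
a=cv2.imread("pics/top0.png")[90:230,280:440]; cv2.imwrite("pics/topz.png",cv2.resize(a,None,fx=5,fy=4.2857 and 5,interpolation=cv2.INTER_CUBIC)[:600])
a=cv2.imread("pics/side0.png")[145:280,260:440]; cv2.imwrite("pics/sidez.png",cv2.resize(a,None,fx=4.4,fy=4.4,interpolation=cv2.INTER_CUBIC))
```

```text
(no output)
```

View pics/topz.png

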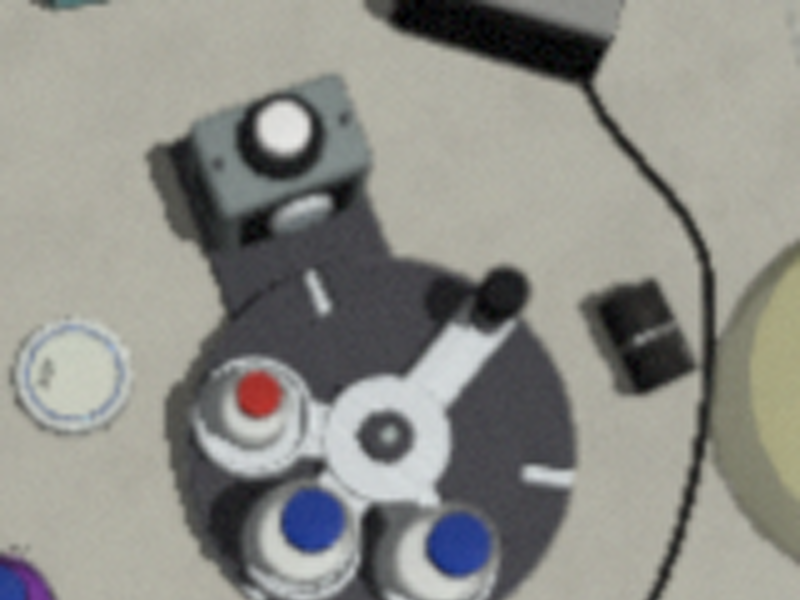

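View pics/sidez.png

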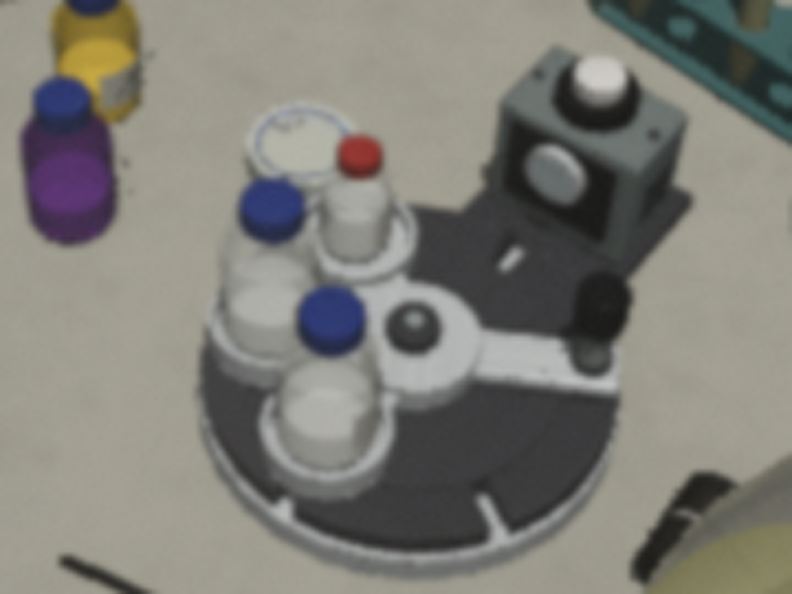

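```bash
cat > h.py <<'E'
import numpy as np, cv2
from cell import sensors, imaging
def cam(n):
    d=imaging.read_camera(n); return d
def ray(d,uv):
    p=cv2.undistortPoints(np.array(uv,float).reshape(-1,1,2),d["mtx"],np.array(d["dist_coeffs"])).reshape(-1,2)
    E=d["extrinsics"];R=E[:3,:3];c=-R.T@E[:3,3]
    return c,np.c_[p,np.ones(len(p))]@R
def plane(d,uv,z):
    c,v=ray(d,uv); return c+v*((z-c[2])/v[:,2])[:,None]
def tri(d1,a,d2,b):
    c1,v1=ray(d1,a);c2,v2=ray(d2,b);v1=v1[0]/np.linalg.norm(v1[0]);v2=v2[0]/np.linalg.norm(v2[0])
    s=np.linalg.lstsq(np.c_[v1,-v2],c2-c1,rcond=None)[0]
    p,q=c1+s[0]*v1,c2+s[1]*v2
    return (p+q)/2,np.linalg.norm(p-q)
def proj(d,P):
    E=d["extrinsics"]; return cv2.projectPoints(np.array(P,float).reshape(-1,3),cv2.Rodrigues(E[:3,:3])[0],E[:3,3],d["mtx"],np.array(d["dist_coeffs"]))[0].reshape(-1,2)
def blobs(m,box,amin=8):
    x0,y0,x1,y1=box;mm=np.zeros_like(m,np.uint8);mm[y0:y1,x0:x1]=m[y0:y1,x0:x1]
    n,l,s,c=cv2.connectedComponentsWithStats(mm)
    return [(s[i,4],c[i].round(2),s[i,:4]) for i in range(1,n) if s[i,4]>=amin]
E
python3 - <<'E'
from h import *
D={n:cam(n) for n in("top","side")}
boxes={"top":(310,95,400,222),"side":(290,150,425,275)}
for n,d in D.items():
    im=d["color"].astype(int);hsv=cv2.cvtColor(d["color"],cv2.COLOR_RGB2HSV).astype(int)
    r,g,b=im[...,0],im[...,1],im[...,2]
    print(n)
    print(" red",blobs((r>110)&(g<80)&(b<80),boxes[n]))
    print(" blue",blobs((b>90)&(r<70)&(b-r>50),boxes[n]))
    print(" white",blobs((im.min(2)>205),boxes[n]))
    for t in (22,30,38): print(" black",t,blobs(im.max(2)<t,boxes[n]))
# plate rim
d=D["top"];im=d["color"].astype(int)
E
```

```text
top
 red [(np.int32(55), array([331.22, 168.47]), array([328, 165,   8,   8], dtype=int32))]
 blue [(np.int32(108), array([341.94, 193.59]), array([337, 188,  11,  12], dtype=int32)), (np.int32(114), array([371.42, 198.35]), array([366, 193,  12,  12], dtype=int32))]
 white [(np.int32(55), array([336.44, 115.04]), array([333, 111,   8,   9], dtype=int32)), (np.int32(61), array([370.43, 162.87]), array([365, 157,  12,  12], dtype=int32)), (np.int32(17), array([363.47, 170.18]), array([361, 166,   6,   8], dtype=int32)), (np.int32(9), array([347.67, 176.78]), array([346, 175,   4,   5], dtype=int32)), (np.int32(94), array([360.97, 183.7 ]), array([349, 176,  20,  14], dtype=int32))]
 black 22 [(np.int32(182), array([384.15,  98.62]), array([362,  95,  38,  11], dtype=int32)), (np.int32(17), array([330.59, 135.35]), array([329, 133,   4,   5], dtype=int32)), (np.int32(10), array([376.9, 150.3]), array([376, 148,   4,   5], dtype=int32))]
 black 30 [(np.int32(214), array([384.53,  98.78]), array([361,  95,  39,  12], dtype=int32)), (np.int32(12), array([347.75, 128.67]), array([346, 127,
[... 1223 characters left out ...]
]
 black 22 []
 black 30 [(np.int32(10), array([394.1, 172.1]), array([391, 171,   7,   3], dtype=int32)), (np.int32(63), array([394.29, 191.14]), array([387, 184,  12,  14], dtype=int32)), (np.int32(29), array([395.86, 217.59]), array([392, 215,   9,   6], dtype=int32))]
 black 38 [(np.int32(77), array([394.45, 169.91]), array([387, 163,  17,  11], dtype=int32)), (np.int32(187), array([387.58, 187.76]), array([375, 173,  24,  26], dtype=int32)), (np.int32(135), array([395.73, 214.59]), array([389, 208,  13,  14], dtype=int32)), (np.int32(17), array([416.82, 256.47]), array([414, 254,   6,   6], dtype=int32)), (np.int32(32), array([409.12, 268.34]), array([405, 263,  10,  12], dtype=int32))]
```

Run:
```python
from h import *
from scipy.optimize import least_squares
D={n:cam(n) for n in("top","side")}
T=D["top"]
# circle fit from top
c=plane(T,[(355.5,179)],0.032)[0][:2]; print("guess",c)
g=cv2.cvtColor(T["color"],cv2.COLOR_RGB2GRAY).astype(np.float32)
for it in range(3):
    pts=[];
    for a in np.radians(np.arange(0,360,4)):
        rr=np.arange(0.088,0.114,0.0005)
        P=np.c_[c[0]+rr*np.cos(a),c[1]+rr*np.sin(a),np.full(len(rr),.032)]
        uv=proj(T,P).astype(np.float32)
        v=cv2.remap(g,uv[:,0].reshape(1,-1),uv[:,1].reshape(1,-1),cv2.INTER_LINEAR)[0]
        dv=np.convolve(v,np.r_[np.ones(5),-np.ones(5)],'valid'); k=np.argmax(dv)
        if dv[k]>150: pts.append(P[k+4.5.__int__()+0][:2]+0*a)
    pts=np.array(pts)
    f=least_squares(lambda p:np.hypot(pts[:,0]-p[0],pts[:,1]-p[1])-p[2],[*c,.1],loss='soft_l1',f_scale=.001)
    f1=least_squares(lambda p:np.hypot(pts[:,0]-p[0],pts[:,1]-p[1])-.1,[*c],loss='soft_l1',f_scale=.001)
    c=f1.x; print(len(pts),f.x,f1.x)
for nm,a,b in [("key",(336.44,115.04),None),("red",(331.22,168.47),(341.34,179.52)),("b1",(341.94,193.59),(321.39,190.72)),("b2",(371.42,198.35),(335.,216.)),("knobblack",(379.16,149.03),(395.73,214.59))]:
    if b: print(nm,tri(T,a,D["side"],b))
    for z in (.086,.099,.104,.110,.134):
        p=plane(T,[a],z)[0][:2]-c; print("   ",z,p.round(4)+c,"r",np.hypot(*p).round(4),"ang",np.degrees(np.arctan2(p[1],p[0])).round(1))
im=D["side"]["color"].astype(int)
print("key side",blobs((im.min(2)>150),(380,150,410,180)), blobs((im.min(2)>130),(380,150,410,180)))
```

```text
guess [0.54395402 0.22718978]
71 [0.54565119 0.23003726 0.10074782] [0.54515938 0.2298784 ]
71 [0.54537695 0.23005645 0.1006244 ] [0.54505739 0.22995798]
71 [0.54537528 0.23014345 0.10068827] [0.54501376 0.23004683]
    0.086 [0.69081376 0.27674683] r 0.1531 ang 17.8
    0.099 [0.68611376 0.27744683] r 0.1489 ang 18.6
    0.104 [0.68431376 0.27774683] r 0.1473 ang 18.9
    0.11 [0.68221376 0.27804683] r 0.1453 ang 19.3
    0.134 [0.67351376 0.27934683] r 0.1377 ang 21.0
red (array([0.55499229, 0.2910186 , 0.10656423]), np.float64(0.0008588035176978242))
    0.086 [0.55961376 0.29004683] r 0.0618 ang 76.3
    0.099 [0.55691376 0.29054683] r 0.0617 ang 78.8
    0.104 [0.55591376 0.29074683] r 0.0617 ang 79.8
    0.11 [0.55471376 0.29094683] r 0.0617 ang 81.0
    0.134 [0.54971376 0.29184683] r 0.062 ang 85.6
b1 (array([0.49341889, 0.26832704, 0.13026955]), np.float64(0.0006819672751999624))
    0.086 [0.49971376 0.26524683] r 0.0573 ang 142.2
    0.099 [0.49801376 0.26604683] r 0.0593 ang 142.5
    0.104 [0.49731376 0.26644683] r 0.06 ang 142.7
    0.11 [0.49651376 0.26684683] r 0.0609
[... 244 characters left out ...]
ng -151.1
    0.104 [0.48621376 0.19874683] r 0.0666 ang -151.9
    0.11 [0.48551376 0.19964683] r 0.0668 ang -152.9
    0.134 [0.48261376 0.20314683] r 0.068 ang -156.7
knobblack (array([0.60729165, 0.17504837, 0.08336386]), np.float64(0.0010151568550596432))
    0.086 [0.60711376 0.17524683] r 0.0828 ang -41.4
    0.099 [0.60371376 0.17754683] r 0.0787 ang -41.8
    0.104 [0.60241376 0.17844683] r 0.0772 ang -42.0
    0.11 [0.60081376 0.17944683] r 0.0753 ang -42.2
    0.134 [0.59451376 0.18364683] r 0.0679 ang -43.2
key side [(np.int32(81), array([396.3, 161. ]), array([391, 157,  11,   9], dtype=int32))] [(np.int32(289), array([394.79, 157.16]), array([380, 150,  30,  17], dtype=int32))]
```

Run:
```python
from h import *
from scipy.optimize import least_squares
D={n:cam(n) for n in("top","side")}
T=D["top"];S=D["side"]
c=np.array([.545,.230])
t=T["color"].astype(int);s=S["color"].astype(int)
for nm,d,box in(("180",T,(338,140,350,156)),("60",T,(383,180,397,190)),("180s",S,(370,196,382,210)),("60s",S,(366,253,378,272)),("0s",S,(318,255,330,266))):
    im=d["color"].astype(int).min(2)
    x0,y0,x1,y1=box; w=im[y0:y1,x0:x1]; th=(np.percentile(w,97)+np.median(w))/2
    for a,cc,bb in blobs(im>th,box,6):
        p=plane(d,[cc],.030)[0][:2]-c; print(nm,a,cc,bb,th,"r",np.hypot(*p).round(4),"ang",np.degrees(np.arctan2(p[1],p[0])).round(2))
# side rim: bright rim; look at outward edge of rim top
g=cv2.cvtColor(S["color"],cv2.COLOR_RGB2GRAY).astype(np.float32)
for sgn,nm in((1,"dark->bright"),):
    c0=c.copy()
    for it in range(3):
        pts=[]
        for a in np.radians(np.arange(-180,180,4)):
            rr=np.arange(0.090,0.112,0.0005)
            P=np.c_[c0[0]+rr*np.cos(a),c0[1]+rr*np.sin(a),np.full(len(rr),.032)]
            uv=proj(S,P).astype(np.float32)
            v=cv2.remap(g,uv[:,0].reshape(1,-1),uv[:,1].reshape(1,-1),cv2.INTER_LINEAR)[0]
            dv=np.convolve(v,np.r_[np.ones(5),-np.ones(5)],'valid');k=np.argmax(dv)
            if dv[k]>120: pts.append(P[k+4][:2])
        pts=np.array(pts)
        f=least_squares(lambda p:np.hypot(pts[:,0]-p[0],pts[:,1]-p[1])-p[2],[*c0,.1],loss='soft_l1',f_scale=.001)
        c0=f.x[:2]; print("side rim",len(pts),f.x,np.median(abs(f.fun)))
# flask + adapter key tri
print("key",tri(T,(336.44,115.04),S,(396.3,161.)))
x=[(427,170),(465,130),(503,170),(517,140)]
for z in(0,.05):print(plane(T,x,z).round(3).tolist())
```

```text
180 21 [343.1  148.33] [341 144   5   9] 120.63499999999999 r 0.0829 ang 19.35
60 46 [391.76 184.91] [385 180  12  10] 145.915 r 0.0957 ang -99.42
180s 18 [375.89 203.28] [374 201   5   6] 98.99000000000001 r 0.0799 ang 16.37
60s 69 [371.72 266.06] [366 258  12  14] 112.44 r 0.104 ang -103.03
0s 24 [324.38 261.79] [321 259   9   7] 138.17499999999998 r 0.1064 ang -154.54
side rim 55 [0.54046696 0.22200846 0.09818017] 0.0009958679758443473
side rim 53 [0.53993552 0.22155955 0.09770581] 0.0008219285672322191
side rim 54 [0.53997922 0.2216446  0.09781127] 0.0007780692236019904
key (array([0.68434672, 0.27777742, 0.10380509]), np.float64(0.0001597805604922176))
[[0.574, 0.035, 0.0], [0.683, -0.073, 0.0], [0.575, -0.171, 0.0], [0.657, -0.215, 0.0]]
[[0.564, 0.051, 0.05], [0.667, -0.051, 0.05], [0.565, -0.144, 0.05], [0.643, -0.187, 0.05]]
```

Request:
carry_out:
  plan:
    - {"rz": 1,"fingers": -0.3}
    - {"rz": 1}
    - {"rz": 1}
    - {"rz": 1}
    - {"rz": 1}
    - {"rz": 1}
    - {"rz": 1}
    - {"rz": 0.345}
    - {"dy": 1,"dx": -1}
    - {"dy": 1,"dx": -1}
    - {"dy": 1,"dx": -1}
    - {"dy": 1,"dx": -1}

```text
validation failed for argument at $.pl...
```

Run:
```python
from h import *
D={n:cam(n) for n in("top","side")}
T=D["top"];S=D["side"]
print(tri(T,(357,177),S,(354.1,218.9)))
for n,d in D.items():
    im=d["color"].astype(int).max(2)
    print(n,blobs(im<75,(350,170,364,184) if n=="top" else (345,210,364,228)))
    print(n,blobs(im<60,(350,170,364,184) if n=="top" else (345,210,364,228)))
print(sensors.get_obs()["tool_pos"])
```

```text
(array([0.54486229, 0.2258924 , 0.05549162]), np.float64(0.00018284859180808167))
top [(np.int32(13), array([353.69, 177.15]), array([352, 174,   4,   7], dtype=int32))]
top []
side [(np.int32(67), array([353.24, 220.28]), array([348, 215,  11,  10], dtype=int32))]
side [(np.int32(22), array([353.05, 222.23]), array([349, 220,  10,   5], dtype=int32))]
[0.18514499 0.62307439 0.22252503]
```

Request:
carry_out:
  plan:
    - {"dx": 0,"dy": 0,"dz": 0,"rx": 0,"ry": 0,"rz": 1,"fingers": -0.3}
    - {"dx": 0,"dy": 0,"dz": 0,"rx": 0,"ry": 0,"rz": 1,"fingers": -0.3}
    - {"dx": 0,"dy": 0,"dz": 0,"rx": 0,"ry": 0,"rz": 1,"fingers": -0.3}
    - {"dx": 0,"dy": 0,"dz": 0,"rx": 0,"ry": 0,"rz": 1,"fingers": -0.3}
    - {"dx": 0,"dy": 0,"dz": 0,"rx": 0,"ry": 0,"rz": 1,"fingers": -0.3}
    - {"dx": 0,"dy": 0,"dz": 0,"rx": 0,"ry": 0,"rz": 1,"fingers": -0.3}
    - {"dx": 0,"dy": 0,"dz": 0,"rx": 0,"ry": 0,"rz": 1,"fingers": -0.3}
    - {"dx": 0,"dy": 0,"dz": 0,"rx": 0,"ry": 0,"rz": 0.345,"fingers": -0.3}

```text
time_s: 1.5
tool_pos: [0.1851, 0.6231, 0.2227]
tool_rot: [180.0, -0.0, 89.8]
force: [-0.5, 0.6, 0.5]
grip_width: 0.0567
```

Request:
carry_out:
  plan:
    - {"dx": -1,"dy": 1,"dz": 0,"rx": 0,"ry": 0,"rz": 0,"fingers": -0.3}
    - {"dx": -1,"dy": 1,"dz": 0,"rx": 0,"ry": 0,"rz": 0,"fingers": -0.3}
    - {"dx": -1,"dy": 1,"dz": 0,"rx": 0,"ry": 0,"rz": 0,"fingers": -0.3}
    - {"dx": -1,"dy": 1,"dz": 0,"rx": 0,"ry": 0,"rz": 0,"fingers": -0.3}
    - {"dx": -1,"dy": 1,"dz": 0,"rx": 0,"ry": 0,"rz": 0,"fingers": -0.3}
    - {"dx": -1,"dy": 1,"dz": 0,"rx": 0,"ry": 0,"rz": 0,"fingers": -0.3}
    - {"dx": -1,"dy": 1,"dz": 0,"rx": 0,"ry": 0,"rz": 0,"fingers": -0.3}
    - {"dx": -1,"dy": 1,"dz": 0,"rx": 0,"ry": 0,"rz": 0,"fingers": -0.3}
    - {"dx": -1,"dy": 1,"dz": 0,"rx": 0,"ry": 0,"rz": 0,"fingers": -0.3}
    - {"dx": -1,"dy": 1,"dz": 0,"rx": 0,"ry": 0,"rz": 0,"fingers": -0.3}

```text
time_s: 2.75
tool_pos: [0.486, 0.3222, 0.2229]
tool_rot: [180.0, -0.0, 90.0]
force: [0.5, 1.3, -1.0]
grip_width: 0.0565
```

Request:
carry_out:
  plan:
    - {"dx": -1,"dy": 1,"dz": 0,"rx": 0,"ry": 0,"rz": 0,"fingers": -0.3}
    - {"dx": -1,"dy": 1,"dz": 0,"rx": 0,"ry": 0,"rz": 0,"fingers": -0.3}
    - {"dx": -1,"dy": 1,"dz": 0,"rx": 0,"ry": 0,"rz": 0,"fingers": -0.3}
    - {"dx": -1,"dy": 1,"dz": 0,"rx": 0,"ry": 0,"rz": 0,"fingers": -0.3}
    - {"dx": -0.9,"dy": 0.03,"dz": 1,"rx": 0,"ry": 0,"rz": 0,"fingers": -0.3}
    - {"dx": 0,"dy": 0,"dz": 1,"rx": 0,"ry": 0,"rz": 0,"fingers": -0.3}
    - {"dx": 0,"dy": 0,"dz": 1,"rx": 0,"ry": 0,"rz": 0,"fingers": -0.3}
    - {"dx": 0,"dy": 0,"dz": 0,"rx": 0,"ry": 0,"rz": 0,"fingers": -0.3}

```text
time_s: 3.75
tool_pos: [0.6042, 0.1757, 0.1302]
tool_rot: [-179.7, 0.1, 90.0]
force: [0.7, -0.7, 0.7]
grip_width: 0.0564
```

Run:
```python
from h import *
D={n:cam(n) for n in("top","side")}
a=D["top"]["color"][90:230,280:440,::-1]; cv2.imwrite("pics/t1.png",cv2.resize(a,None,fx=4,fy=4,interpolation=cv2.INTER_CUBIC))
a=D["side"]["color"][100:300,250:470,::-1]; cv2.imwrite("pics/s1.png",cv2.resize(a,None,fx=3,fy=3,interpolation=cv2.INTER_CUBIC))
print(sensors.get_obs()["tool_pos"])
```

```text
[0.60650815 0.17636056 0.13346028]
```

View pics/s1.png

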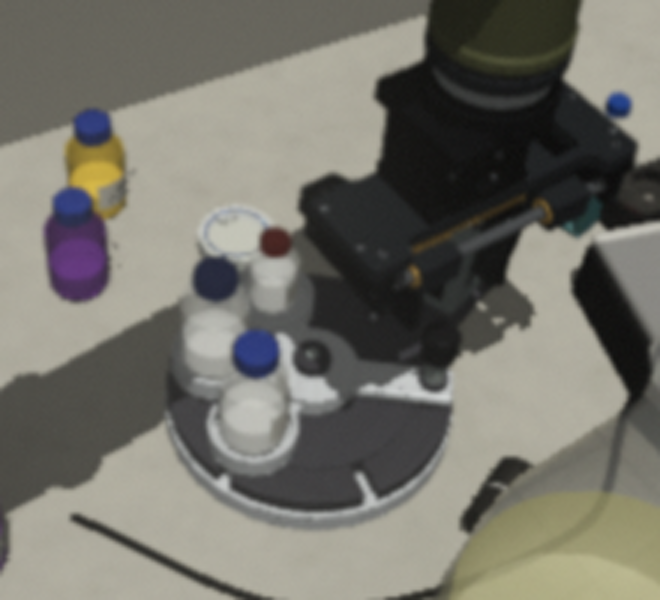

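View pics/t1.png

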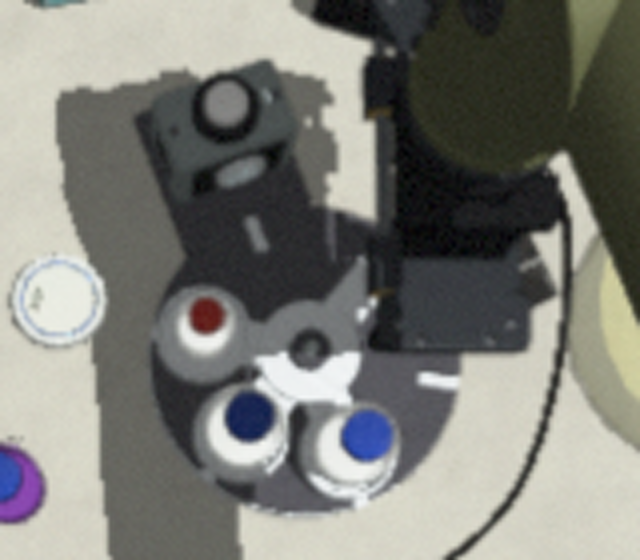

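Request:
carry_out:
  plan:
    - {"dx": 0,"dy": 0,"dz": 0.7,"rx": 0,"ry": 0,"rz": 0,"fingers": -0.3}
    - {"dx": 0,"dy": 0,"dz": 0.7,"rx": 0,"ry": 0,"rz": 0,"fingers": -0.3}
    - {"dx": 0,"dy": 0,"dz": 0.6,"rx": 0,"ry": 0,"rz": 0,"fingers": -0.3}
    - {"dx": 0,"dy": 0,"dz": 0,"rx": 0,"ry": 0,"rz": 0,"fingers": -0.3}
    - {"dx": 0,"dy": 0,"dz": 0,"rx": 0,"ry": 0,"rz": 0,"fingers": -0.3}

```text
time_s: 4.47
tool_pos: [0.6069, 0.1763, 0.0737]
tool_rot: [179.9, -0.0, 90.0]
force: [-0.3, -0.3, 0.9]
grip_width: 0.0564
```

Run:
```python
from h import *
D={n:cam(n) for n in("side",)}
a=D["side"]["color"][150:270,330:470,::-1]; cv2.imwrite("pics/s2.png",cv2.resize(a,None,fx=5,fy=5,interpolation=cv2.INTER_CUBIC))
o=sensors.get_obs();print(o["tool_pos"],o["tool_rot"],o["force"])
```

```text
[0.60699868 0.17636417 0.07385635] [ 1.79886848e+02 -4.42786218e-02  9.00054582e+01] [ 0.05405367 -0.60144372 -0.28217382]
```

View pics/s2.png

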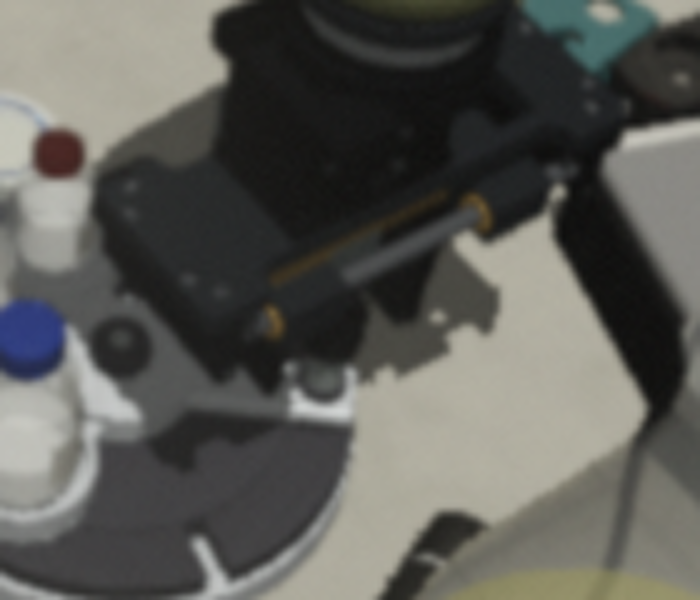

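Request:
carry_out:
  plan:
    - {"dx": 0,"dy": 0,"dz": 0,"rx": 0,"ry": 0,"rz": 0,"fingers": 1}
    - {"dx": 0,"dy": 0,"dz": 0,"rx": 0,"ry": 0,"rz": 0,"fingers": 1}
    - {"dx": 0,"dy": 0,"dz": 0,"rx": 0,"ry": 0,"rz": 0,"fingers": 1}
    - {"dx": 0,"dy": 0,"dz": 0,"rx": 0,"ry": 0,"rz": 0,"fingers": 1}
    - {"dx": 0,"dy": 0,"dz": 0,"rx": 0,"ry": 0,"rz": 0,"fingers": 1}
  force: 20

```text
time_s: 5.15
tool_pos: [0.6065, 0.1758, 0.0727]
tool_rot: [180.0, 0.0, 90.0]
force: [0.0, -0.7, 0.3]
grip_width: 0.0235
```

Run:
```python
from h import *
o=sensors.get_obs();print(o["tool_pos"],o["tool_rot"],o["force"],o["wrist_torque"],o["grip_width"])
```

```text
[0.60646725 0.17583117 0.0726833 ] [1.79956667e+02 1.20038050e-02 8.99891469e+01] [ 0.04073931 -0.67039354  0.32141238] [-0.16651686 -0.17386725  0.01058839] 0.023494395204911943
```

Request:
carry_out:
  plan:
    - {"dx": 0,"dy": 0,"dz": -0.16,"rx": 0,"ry": 0,"rz": 0,"fingers": 1}
    - {"dx": 0,"dy": 0,"dz": -0.16,"rx": 0,"ry": 0,"rz": 0,"fingers": 1}
    - {"dx": 0,"dy": 0,"dz": -0.16,"rx": 0,"ry": 0,"rz": 0,"fingers": 1}
    - {"dx": 0,"dy": 0,"dz": 0,"rx": 0,"ry": 0,"rz": 0,"fingers": 1}
    - {"dx": 0,"dy": 0,"dz": 0,"rx": 0,"ry": 0,"rz": 0,"fingers": 1}

```text
time_s: 5.78
tool_pos: [0.6061, 0.1757, 0.0868]
tool_rot: [180.0, 0.0, 90.0]
force: [1.9, -2.5, -5.3]
grip_width: 0.0233
```

Run:
```python
from h import *
for i in range(4):
    D={n:cam(n) for n in("side",)}
    o=sensors.get_obs();print(o["tool_pos"],o["force"],o["grip_width"])
a=D["side"]["color"][150:270,330:470,::-1]; cv2.imwrite("pics/s3.png",cv2.resize(a,None,fx=5,fy=5,interpolation=cv2.INTER_CUBIC))
```

```text
[0.60609825 0.17572639 0.08679648] [ 1.4243634  -1.09105525 -4.81803067] 0.023493159682712414
[0.60611034 0.17571821 0.0867967 ] [ 2.81419021 -2.07187504 -4.69587325] 0.023459077699042784
[0.60609192 0.17573112 0.08680022] [ 2.6850987  -1.79627424 -4.3434593 ] 0.023405496842858933
[0.60608234 0.17573513 0.08679649] [ 2.25460075 -1.80543312 -4.0992628 ] 0.023115654509845384
```

View pics/s3.png

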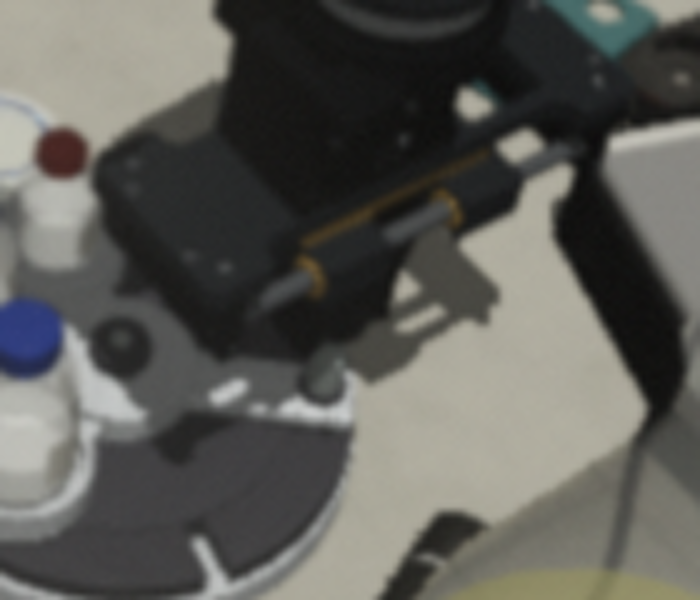

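Run:
```python
import numpy as np
th=np.radians(-41.2-np.r_[0,1,3,6,9,12,15,18,21,24,27,29,30,31,33,36,39,42,45,48,51,54,57,59,60])
P=.082*np.c_[np.cos(th),np.sin(th)]
d=np.diff(P,axis=0)/.03
for i,r in enumerate(d): print(i,"dx %.3f dy %.3f"%(r[1],r[0]))
```

```text
0 dx -0.036 dy -0.032
1 dx -0.070 dy -0.065
2 dx -0.100 dy -0.102
3 dx -0.094 dy -0.108
4 dx -0.089 dy -0.112
5 dx -0.083 dy -0.117
6 dx -0.076 dy -0.121
7 dx -0.070 dy -0.125
8 dx -0.063 dy -0.128
9 dx -0.057 dy -0.131
10 dx -0.034 dy -0.089
11 dx -0.016 dy -0.045
12 dx -0.015 dy -0.045
13 dx -0.028 dy -0.091
14 dx -0.035 dy -0.139
15 dx -0.028 dy -0.140
16 dx -0.021 dy -0.142
17 dx -0.013 dy -0.142
18 dx -0.006 dy -0.143
19 dx 0.002 dy -0.143
20 dx 0.009 dy -0.143
21 dx 0.017 dy -0.142
22 dx 0.015 dy -0.094
23 dx 0.009 dy -0.047
```

Request:
carry_out:
  plan:
    - {"dx": -0.036,"dy": -0.032,"dz": 0,"rx": 0,"ry": 0,"rz": 0,"fingers": 1}
    - {"dx": -0.07,"dy": -0.065,"dz": 0,"rx": 0,"ry": 0,"rz": 0,"fingers": 1}
    - {"dx": -0.1,"dy": -0.102,"dz": 0,"rx": 0,"ry": 0,"rz": 0,"fingers": 1}
    - {"dx": -0.094,"dy": -0.108,"dz": 0,"rx": 0,"ry": 0,"rz": 0,"fingers": 1}
    - {"dx": -0.089,"dy": -0.112,"dz": 0,"rx": 0,"ry": 0,"rz": 0,"fingers": 1}
    - {"dx": -0.083,"dy": -0.117,"dz": 0,"rx": 0,"ry": 0,"rz": 0,"fingers": 1}
    - {"dx": -0.076,"dy": -0.121,"dz": 0,"rx": 0,"ry": 0,"rz": 0,"fingers": 1}
    - {"dx": -0.07,"dy": -0.125,"dz": 0,"rx": 0,"ry": 0,"rz": 0,"fingers": 1}
    - {"dx": -0.063,"dy": -0.128,"dz": 0,"rx": 0,"ry": 0,"rz": 0,"fingers": 1}
    - {"dx": -0.057,"dy": -0.131,"dz": 0,"rx": 0,"ry": 0,"rz": 0,"fingers": 1}
    - {"dx": -0.034,"dy": -0.089,"dz": 0,"rx": 0,"ry": 0,"rz": 0,"fingers": 1}
    - {"dx": -0.016,"dy": -0.045,"dz": 0,"rx": 0,"ry": 0,"rz": 0,"fingers": 1}

```text
time_s: 7.48
tool_pos: [0.5702, 0.1517, 0.0868]
tool_rot: [-179.9, 0.0, 90.0]
force: [2.3, -4.0, -5.1]
grip_width: 0.0233
```

Run:
```python
from h import *
for i in range(4):
    D={n:cam(n) for n in("side",)}
    o=sensors.get_obs();print(o["tool_pos"],o["force"],o["grip_width"])
T=cam("top")
a=T["color"][90:230,280:440,::-1]; cv2.imwrite("pics/t4.png",cv2.resize(a,None,fx=4,fy=4,interpolation=cv2.INTER_CUBIC))
a=D["side"]["color"][150:290,290:450,::-1]; cv2.imwrite("pics/s4.png",cv2.resize(a,None,fx=4,fy=4,interpolation=cv2.INTER_CUBIC))
```

```text
[0.57005021 0.15166443 0.08677326] [ 1.93335152 -5.18621392 -4.7861953 ] 0.02351485494369793
[0.57010732 0.151688   0.08677141] [ 2.24186265 -3.7766618  -4.66657361] 0.023464810484835334
[0.57007245 0.15168941 0.08674018] [ 2.59152673 -5.86226912 -4.6164619 ] 0.023677489750604026
[0.57008241 0.15172458 0.08671661] [ 1.94364065 -4.92408651 -4.84297353] 0.023566516821883956
```

View pics/s4.png

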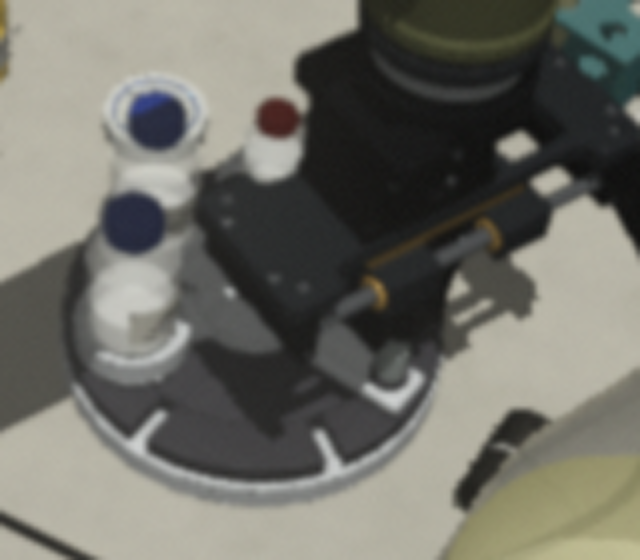

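View pics/t4.png

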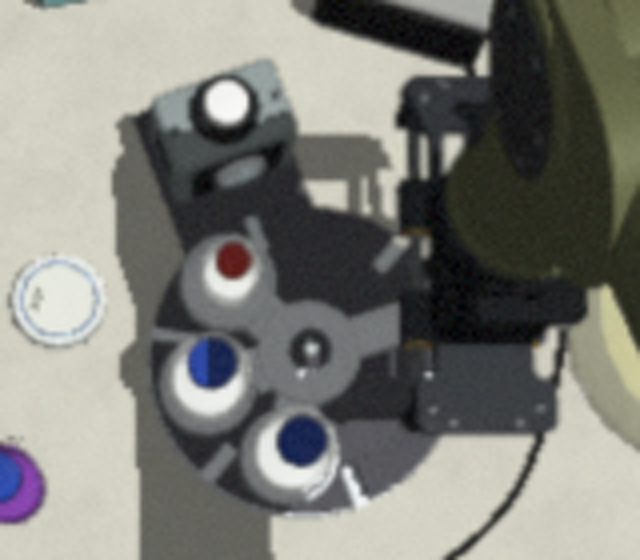

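Request:
carry_out:
  plan:
    - {"dx": -0.025,"dy": 0.008,"dz": 0,"rx": 0,"ry": 0,"rz": 0,"fingers": 1}
    - {"dx": 0,"dy": 0,"dz": 0,"rx": 0,"ry": 0,"rz": 0,"fingers": 1}

```text
time_s: 7.98
tool_pos: [0.5702, 0.1516, 0.0866]
tool_rot: [-179.9, 0.0, 90.0]
force: [1.3, -3.1, -4.9]
grip_width: 0.0233
```

Run:
```python
from h import *
for i in range(3):
    T=cam("top")
    o=sensors.get_obs();print(o["tool_pos"],o["force"],o["grip_width"])
```

```text
[0.57029112 0.15163884 0.08666972] [ 1.22515219 -2.99007479 -5.34060784] 0.02367639243124133
[0.57036865 0.15168618 0.08667201] [ 0.0982763  -3.77390516 -5.4292352 ] 0.02348654067329581
[0.57054392 0.15171404 0.0867382 ] [ 0.67308924 -3.61288127 -5.00870979] 0.023385411683422657
```

Request:
carry_out:
  plan:
    - {"dx": -0.018,"dy": -0.045,"dz": 0,"rx": 0,"ry": 0,"rz": 0,"fingers": 1}
    - {"dx": -0.031,"dy": -0.091,"dz": 0,"rx": 0,"ry": 0,"rz": 0,"fingers": 1}
    - {"dx": -0.038,"dy": -0.139,"dz": 0,"rx": 0,"ry": 0,"rz": 0,"fingers": 1}
    - {"dx": -0.031,"dy": -0.14,"dz": 0,"rx": 0,"ry": 0,"rz": 0,"fingers": 1}
    - {"dx": -0.024,"dy": -0.142,"dz": 0,"rx": 0,"ry": 0,"rz": 0,"fingers": 1}
    - {"dx": -0.016,"dy": -0.142,"dz": 0,"rx": 0,"ry": 0,"rz": 0,"fingers": 1}
    - {"dx": -0.009,"dy": -0.143,"dz": 0,"rx": 0,"ry": 0,"rz": 0,"fingers": 1}
    - {"dx": -0.001,"dy": -0.143,"dz": 0,"rx": 0,"ry": 0,"rz": 0,"fingers": 1}
    - {"dx": 0.006,"dy": -0.143,"dz": 0,"rx": 0,"ry": 0,"rz": 0,"fingers": 1}
    - {"dx": 0.014,"dy": -0.142,"dz": 0,"rx": 0,"ry": 0,"rz": 0,"fingers": 1}
    - {"dx": 0.012,"dy": -0.094,"dz": 0,"rx": 0,"ry": 0,"rz": 0,"fingers": 1}
    - {"dx": 0.006,"dy": -0.047,"dz": 0,"rx": 0,"ry": 0,"rz": 0,"fingers": 1}

```text
time_s: 9.62
tool_pos: [0.5286, 0.1483, 0.087]
tool_rot: [180.0, -0.0, 90.0]
force: [0.1, 0.1, -5.2]
grip_width: 0.0231
```

Run:
```python
from h import *
for i in range(4):
    D={n:cam(n) for n in("side",)}
    o=sensors.get_obs();print(o["tool_pos"],o["force"],o["grip_width"])
T=cam("top")
a=T["color"][90:230,280:440,::-1]; cv2.imwrite("pics/t5.png",cv2.resize(a,None,fx=4,fy=4,interpolation=cv2.INTER_CUBIC))
a=D["side"]["color"][150:290,290:450,::-1]; cv2.imwrite("pics/s5.png",cv2.resize(a,None,fx=4,fy=4,interpolation=cv2.INTER_CUBIC))
```

```text
[0.52848683 0.14839671 0.08705714] [ 0.01611428 -0.13775657 -4.31683587] 0.02383849965117666
[0.52847358 0.14836247 0.08699208] [ 0.04474878  0.09481473 -5.13653339] 0.023251922182126916
[0.52847839 0.14830853 0.08695495] [ 0.17565164  1.22236637 -4.50542429] 0.023498827927884103
[0.52850147 0.14829034 0.08693266] [-1.1294826   1.24525467 -4.63058217] 0.023495959096301856
```

View pics/s5.png

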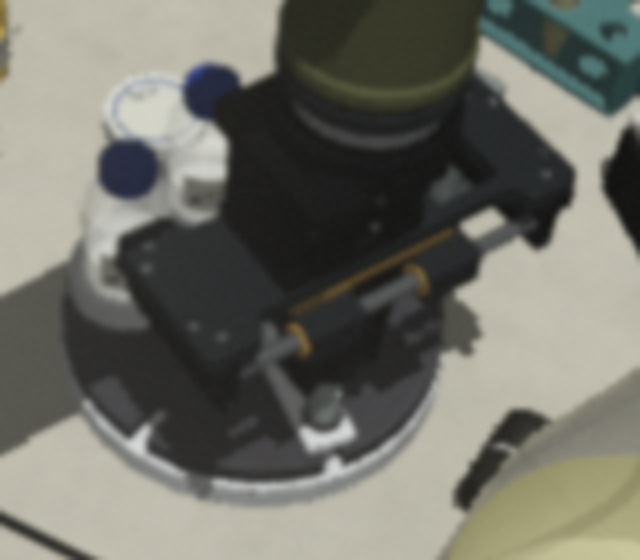

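View pics/t5.png

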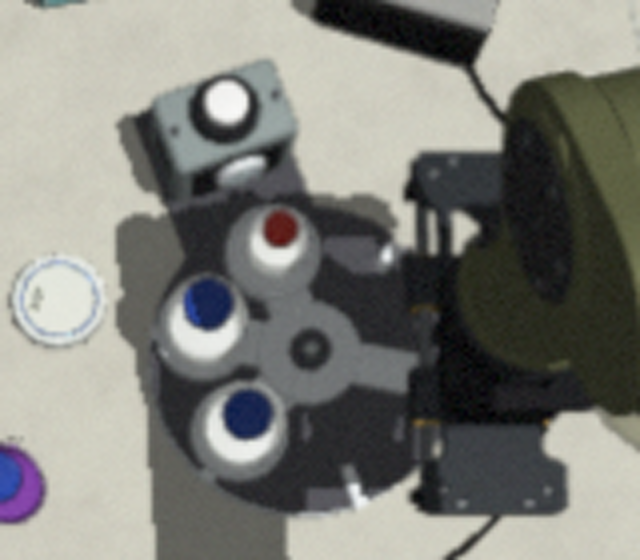

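Request:
carry_out:
  plan:
    - {"dx": 0,"dy": 0,"dz": 0.08,"rx": 0,"ry": 0,"rz": 0,"fingers": 1}
    - {"dx": 0,"dy": 0,"dz": 0.08,"rx": 0,"ry": 0,"rz": 0,"fingers": 1}
    - {"dx": 0,"dy": 0,"dz": 0,"rx": 0,"ry": 0,"rz": 0,"fingers": 1}
    - {"dx": 0,"dy": 0,"dz": 0,"rx": 0,"ry": 0,"rz": 0,"fingers": 1}

```text
time_s: 10.38
tool_pos: [0.5287, 0.1481, 0.0822]
tool_rot: [180.0, -0.0, 90.0]
force: [-1.2, 2.3, -5.2]
grip_width: 0.0234
```

Run:
```python
from h import *
for i in range(4):
    D={n:cam(n) for n in("side",)}
    o=sensors.get_obs();print(o["tool_pos"],o["force"],o["grip_width"])
```

```text
[0.52873011 0.1481174  0.08221837] [ 0.70573914  1.98315677 -4.16453977] 0.023624048534594724
[0.52874292 0.14810588 0.08224304] [-0.45577836  1.94340606 -4.03735782] 0.022685335514391256
[0.5287455  0.14813881 0.08225727] [-0.5799667   1.9018314  -4.55002922] 0.02349528179076329
[0.52876652 0.14809798 0.08227843] [-0.63395241  2.55504159 -4.93972715] 0.023236828687491787
```

Request:
carry_out:
  plan:
    - {"dx": 0,"dy": 0,"dz": 0.1,"rx": 0,"ry": 0,"rz": 0,"fingers": 1}
    - {"dx": 0,"dy": 0,"dz": 0.1,"rx": 0,"ry": 0,"rz": 0,"fingers": 1}
    - {"dx": 0,"dy": 0,"dz": 0.1,"rx": 0,"ry": 0,"rz": 0,"fingers": 1}
    - {"dx": 0,"dy": 0,"dz": 0,"rx": 0,"ry": 0,"rz": 0,"fingers": 1}
    - {"dx": 0,"dy": 0,"dz": 0,"rx": 0,"ry": 0,"rz": 0,"fingers": 1}

```text
time_s: 11.2
tool_pos: [0.529, 0.148, 0.0733]
tool_rot: [180.0, -0.0, 90.0]
force: [0.7, 1.5, -4.5]
grip_width: 0.0236
```

Run:
```python
from h import *
for i in range(4):
    D={n:cam(n) for n in("side",)}
    o=sensors.get_obs();print(o["tool_pos"],o["force"],o["grip_width"])
```

```text
[0.52897082 0.14797065 0.07333001] [ 0.56364818  3.19165643 -3.43644542] 0.023305859410395854
[0.52898113 0.14800258 0.07334535] [ 1.65989988  2.38666905 -3.72469565] 0.02340244521271949
[0.52895598 0.14797118 0.07332318] [ 1.69501458  2.55036269 -3.8555393 ] 0.023583387690588847
[0.5289797  0.14796705 0.07334789] [ 0.45959503  1.81436225 -2.86333922] 0.023683893230731203
```

Request:
carry_out:
  plan:
    - {"dx": 0,"dy": 0,"dz": 0.02,"rx": 0,"ry": 0,"rz": 0,"fingers": 1}
    - {"dx": 0,"dy": 0,"dz": 0,"rx": 0,"ry": 0,"rz": 0,"fingers": -0.3}
    - {"dx": 0,"dy": 0,"dz": 0,"rx": 0,"ry": 0,"rz": 0,"fingers": -0.3}
    - {"dx": 0,"dy": 0,"dz": 0,"rx": 0,"ry": 0,"rz": 0,"fingers": -0.3}
    - {"dx": 0,"dy": 0,"dz": 0,"rx": 0,"ry": 0,"rz": 0,"fingers": -0.3}
    - {"dx": 0,"dy": 0,"dz": -0.3,"rx": 0,"ry": 0,"rz": 0,"fingers": -0.3}
    - {"dx": 0,"dy": 0,"dz": -0.8,"rx": 0,"ry": 0,"rz": 0,"fingers": -0.3}
    - {"dx": 0,"dy": 0,"dz": -1,"rx": 0,"ry": 0,"rz": 0,"fingers": -0.3}
    - {"dx": 0,"dy": 0,"dz": -1,"rx": 0,"ry": 0,"rz": 0,"fingers": -0.3}
    - {"dx": 0,"dy": 0,"dz": -1,"rx": 0,"ry": 0,"rz": 0,"fingers": -0.3}

```text
time_s: 12.65
tool_pos: [0.5288, 0.1477, 0.1973]
tool_rot: [180.0, -0.0, 90.0]
force: [0.3, 0.0, 0.3]
grip_width: 0.0566
```

Run:
```python
from h import *
D={n:cam(n) for n in("side","top")}
o=sensors.get_obs();print(o["time_s"],o["tool_pos"],o["force"],o["grip_width"])
T=D["top"]
a=T["color"][90:230,280:440,::-1]; cv2.imwrite("pics/t6.png",cv2.resize(a,None,fx=4,fy=4,interpolation=cv2.INTER_CUBIC))
a=D["side"]["color"][150:290,290:450,::-1]; cv2.imwrite("pics/s6.png",cv2.resize(a,None,fx=4,fy=4,interpolation=cv2.INTER_CUBIC))
```

```text
12.75 [0.53107683 0.14837445 0.19992441] [0.31842644 0.36865883 0.28767216] 0.05649119275993485
```

View pics/s6.png

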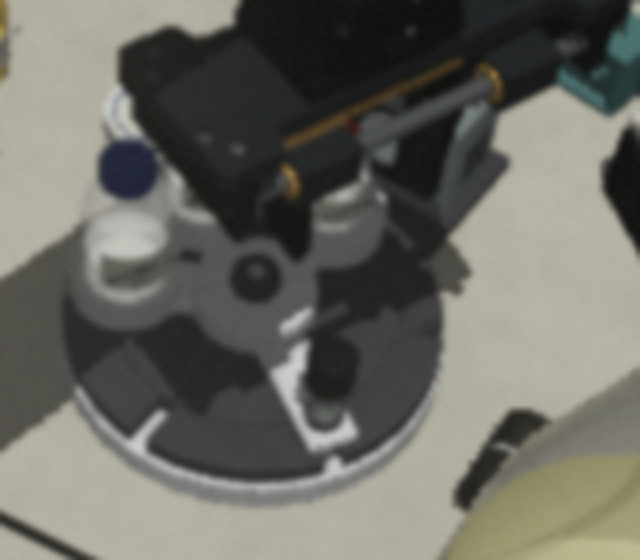

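View pics/t6.png

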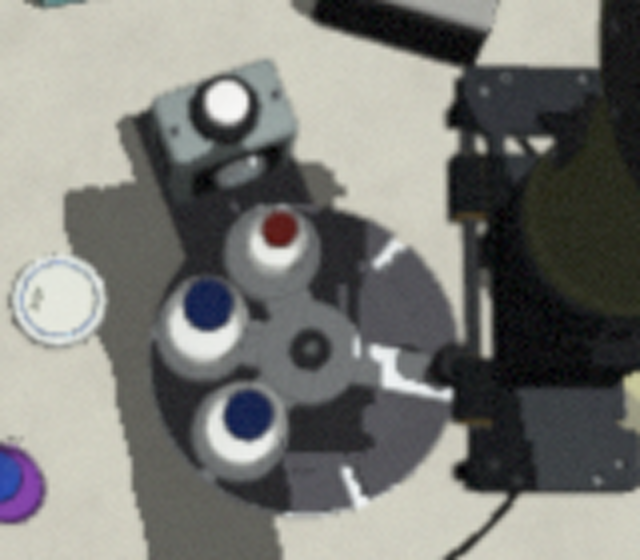

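Request:
carry_out:
  plan:
    - {"dx": 1,"dy": 1,"dz": 0,"rx": 0,"ry": 0,"rz": 0,"fingers": 1}
    - {"dx": 1,"dy": 1,"dz": 0,"rx": 0,"ry": 0,"rz": 0,"fingers": 1}
    - {"dx": 1,"dy": 1,"dz": 0,"rx": 0,"ry": 0,"rz": 0,"fingers": 1}
    - {"dx": 1,"dy": 1,"dz": 0,"rx": 0,"ry": 0,"rz": 0,"fingers": 1}
    - {"dx": 0.3,"dy": 1,"dz": 0,"rx": 0,"ry": 0,"rz": 0,"fingers": 1}
    - {"dx": 0,"dy": 0.1,"dz": 0,"rx": 0,"ry": 0,"rz": 0,"fingers": 1}
    - {"dx": 0,"dy": 0,"dz": 1,"rx": 0,"ry": 0,"rz": 0,"fingers": 1}
    - {"dx": 0,"dy": 0,"dz": 1,"rx": 0,"ry": 0,"rz": 0,"fingers": 1}
    - {"dx": 0,"dy": 0,"dz": 0.5,"rx": 0,"ry": 0,"rz": 0,"fingers": 1}
    - {"dx": 0,"dy": 0,"dz": 0,"rx": 0,"ry": 0,"rz": 0,"fingers": 1}
    - {"dx": 0,"dy": 0,"dz": 0,"rx": 0,"ry": 0,"rz": 0,"fingers": 1}

```text
time_s: 14.12
tool_pos: [0.6824, 0.277, 0.1222]
tool_rot: [179.9, -0.1, 90.0]
force: [-0.5, -1.4, 0.7]
grip_width: 0.0005
```

Run:
```python
from h import *
D={n:cam(n) for n in("side","top")}
o=sensors.get_obs();print(o["time_s"],o["tool_pos"],o["force"],o["grip_width"])
T=D["top"];S=D["side"]
a=T["color"][90:230,280:440,::-1]; cv2.imwrite("pics/t7.png",cv2.resize(a,None,fx=4,fy=4,interpolation=cv2.INTER_CUBIC))
a=D["side"]["color"][130:270,290:450,::-1]; cv2.imwrite("pics/s7.png",cv2.resize(a,None,fx=4,fy=4,interpolation=cv2.INTER_CUBIC))
im=S["color"].astype(int).max(2)
for t in(30,38): print(blobs(im<t,(360,230,385,262)))
# expected knob centre pixel home / lifted 12
for l in(0,.012): print(proj(S,[[.529,.1485,.074+l],[.529,.1485,.099+l]]),proj(T,[[.529,.1485,.074+l],[.529,.1485,.099+l]]))
```

```text
14.225 [0.68259779 0.27707684 0.12243662] [-1.32768715 -0.43408678  0.58125415] 0.00034937187114633233
[]
[]
[[370.90424265 243.96178437]
 [372.12488888 236.11837456]] [[390.12682475 182.15296587]
 [392.24175911 180.38110788]]
[[371.48351561 240.24059155]
 [372.73010056 232.2265507 ]] [[391.12688845 181.31515873]
 [393.30117896 179.49345195]]
```

View pics/s7.png

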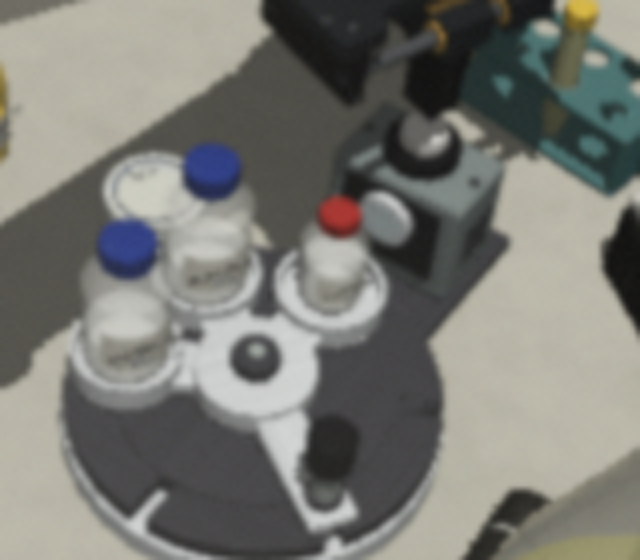

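View pics/t7.png

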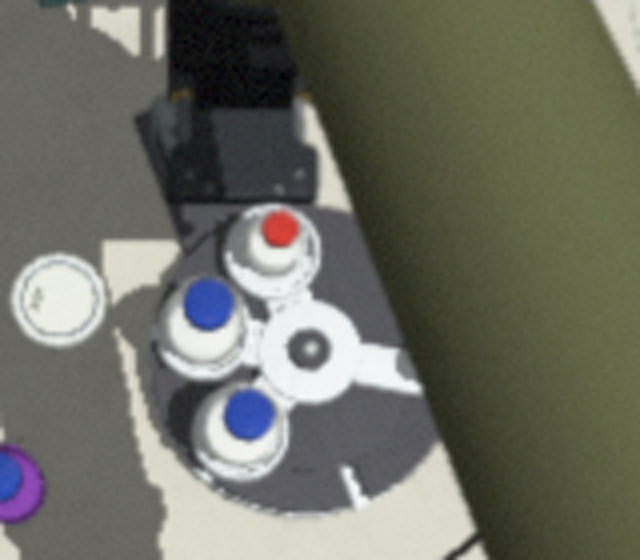

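Request:
carry_out:
  plan:
    - {"dx": 0.02,"dy": 0.05,"dz": 0.3,"rx": 0,"ry": 0,"rz": 0,"fingers": 1}
    - {"dx": 0,"dy": 0,"dz": 0.25,"rx": 0,"ry": 0,"rz": 0,"fingers": 1}
    - {"dx": 0,"dy": 0,"dz": 0.2,"rx": 0,"ry": 0,"rz": 0,"fingers": 1}
    - {"dx": 0,"dy": 0,"dz": 0.15,"rx": 0,"ry": 0,"rz": 0,"fingers": 1}
    - {"dx": 0,"dy": 0,"dz": 0,"rx": 0,"ry": 0,"rz": 0,"fingers": 1}
    - {"dx": 0,"dy": 0,"dz": 0,"rx": 0,"ry": 0,"rz": 0,"fingers": 1}
    - {"dx": 0,"dy": 0,"dz": 0,"rx": 0,"ry": 0,"rz": 0,"fingers": 1}

```text
time_s: 15.1
tool_pos: [0.6834, 0.2776, 0.0983]
tool_rot: [179.9, -0.1, 90.0]
force: [-7.7, -3.4, 19.2]
grip_width: 0.0006
```

Run:
```python
from h import *
for i in range(3):
    S=cam("side")
    o=sensors.get_obs();print(o["time_s"],o["tool_pos"],o["force"],o["grip_width"])
a=S["color"][130:270,290:450,::-1]; cv2.imwrite("pics/s8.png",cv2.resize(a,None,fx=4,fy=4,interpolation=cv2.INTER_CUBIC))
```

```text
15.15 [0.68341767 0.27756686 0.09821202] [-7.56613072 -1.61192534 18.99966592] 0.00021195681725239395
15.2 [0.68341309 0.27759214 0.09819155] [-8.48578025 -2.6575649  19.0904567 ] 0.0005284240196277742
15.25 [0.68338678 0.27755985 0.09818582] [-7.20866107 -2.40046075 19.14841199] 0.0007360113321287728
```

View pics/s8.png

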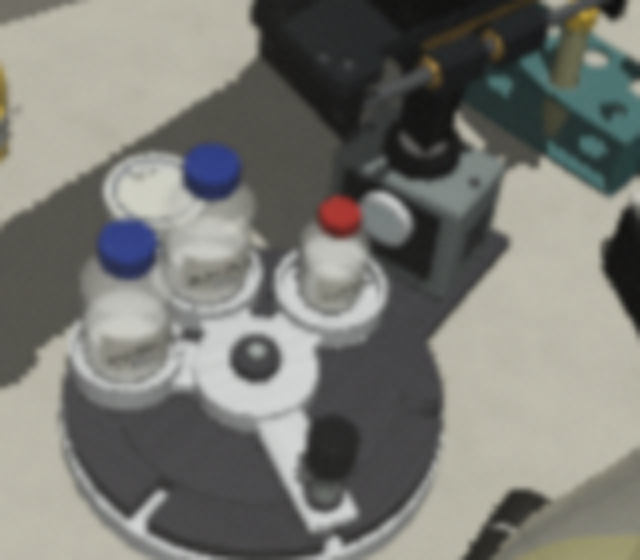

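Request:
carry_out:
  plan:
    - {"dx": 0,"dy": 0,"dz": -0.3,"rx": 0,"ry": 0,"rz": 0,"fingers": 1}
    - {"dx": 0,"dy": 0,"dz": -0.7,"rx": 0,"ry": 0,"rz": 0,"fingers": 1}
    - {"dx": 0,"dy": 0,"dz": -1,"rx": 0,"ry": 0,"rz": 0,"fingers": 1}
    - {"dx": 0,"dy": 0,"dz": -1,"rx": 0,"ry": 0,"rz": 0,"fingers": 1}
    - {"dx": 0,"dy": 0,"dz": -1,"rx": 0,"ry": 0,"rz": 0,"fingers": 1}
    - {"dx": 1,"dy": -1,"dz": 0,"rx": 0,"ry": 0,"rz": 0,"fingers": 1}
    - {"dx": 1,"dy": -1,"dz": 0,"rx": 0,"ry": 0,"rz": 0,"fingers": 1}
    - {"dx": 1,"dy": -1,"dz": 0,"rx": 0,"ry": 0,"rz": 0,"fingers": 1}
    - {"dx": 1,"dy": -1,"dz": 0,"rx": 0,"ry": 0,"rz": 0,"fingers": 1}
    - {"dx": 1,"dy": -1,"dz": 0,"rx": 0,"ry": 0,"rz": 0,"fingers": 1}
    - {"dx": 1,"dy": -1,"dz": 0,"rx": 0,"ry": 0,"rz": 0,"fingers": 1}
    - {"dx": 1,"dy": -1,"dz": 0,"rx": 0,"ry": 0,"rz": 0,"fingers": 1}

```text
time_s: 16.75
tool_pos: [0.4723, 0.4883, 0.2141]
tool_rot: [180.0, -0.0, 90.0]
force: [0.5, 0.0, -0.0]
grip_width: 0.0004
```

Request:
carry_out:
  plan:
    - {"dx": 1,"dy": -1,"dz": 0,"rx": 0,"ry": 0,"rz": 0,"fingers": 1}
    - {"dx": 1,"dy": -1,"dz": 0,"rx": 0,"ry": 0,"rz": 0,"fingers": 1}
    - {"dx": 0,"dy": 0,"dz": 0,"rx": 0,"ry": 0,"rz": 0,"fingers": 1}
    - {"dx": 0,"dy": 0,"dz": 0,"rx": 0,"ry": 0,"rz": 0,"fingers": 1}

```text
time_s: 17.25
tool_pos: [0.4141, 0.5467, 0.2138]
tool_rot: [179.9, 0.0, 90.0]
force: [1.2, -0.1, -0.3]
grip_width: 0.0004
```

Run:
```python
from h import *
T=cam("top");S=cam("side")
o=sensors.get_obs();print(o["time_s"],o["tool_pos"],o["force"])
cv2.imwrite("pics/t9.png",T["color"][:,:,::-1])
a=T["color"][90:230,280:440,::-1]; cv2.imwrite("pics/t9z.png",cv2.resize(a,None,fx=4,fy=4,interpolation=cv2.INTER_CUBIC))
a=S["color"][130:270,290:450,::-1]; cv2.imwrite("pics/s9.png",cv2.resize(a,None,fx=4,fy=4,interpolation=cv2.INTER_CUBIC))
im={n:d["color"].astype(int).max(2) for n,d in(("t",T),("s",S))}
for t in(30,38): print(blobs(im["t"]<t,(380,170,403,195)),blobs(im["s"]<t,(362,228,383,255)))
```

```text
17.35 [0.41516029 0.54582831 0.21389237] [ 0.05957081 -0.80358403 -0.48542305]
[(np.int32(15), array([389.2, 182.4]), array([388, 179,   4,   7], dtype=int32))] []
[(np.int32(32), array([390.  , 181.69]), array([387, 177,   8,   9], dtype=int32))] [(np.int32(118), array([372.59, 242.13]), array([367, 235,  12,  15], dtype=int32))]
```

View pics/s9.png

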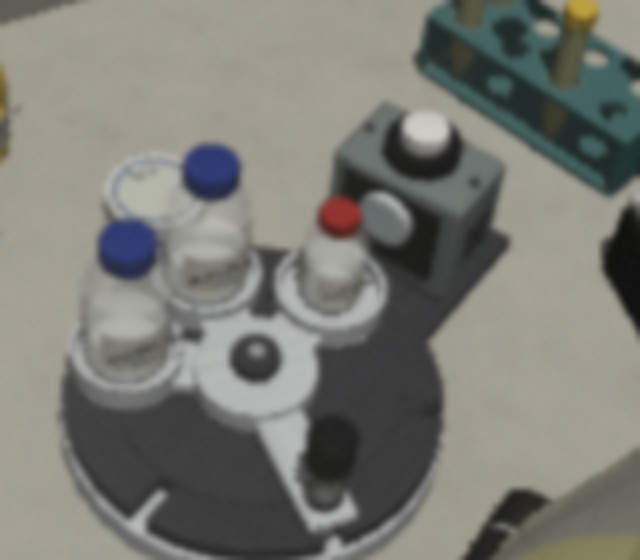

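View pics/t9z.png

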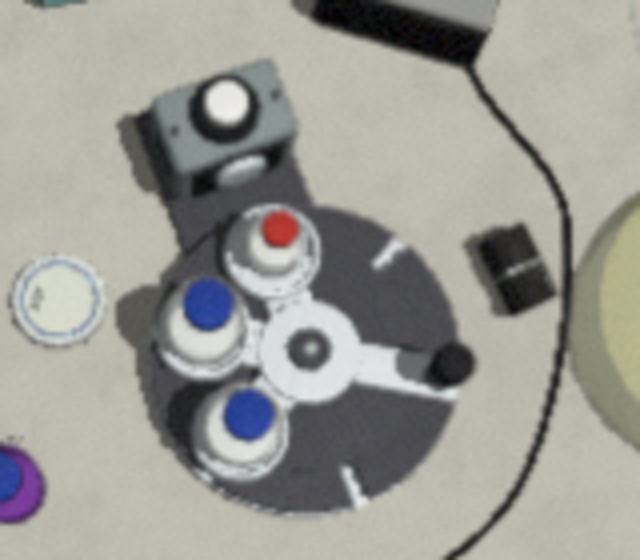

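Run:
```python
from h import *
S=cam("side");T=cam("top")
a=proj(S,[[.6065,.1758,.0865]])[0];b=proj(S,[[.529,.1484,.0865]])[0]
print("init offset",np.array([395.73,214.59])-a,"now",np.array([372.59,242.13])-b, "lift12 px",proj(S,[[.529,.1484,.0985]])[0]-b)
c=np.array([.5447,.2297])
im=T["color"].astype(int);r,g,bl=im[...,0],im[...,1],im[...,2]
for nm,m,z in(("red",(r>110)&(g<80)&(bl<80),.1066),("blue",(bl>90)&(r<70)&(bl-r>50),.1304)):
    for A,cc,bb in blobs(m,(310,130,400,222)):
        p=plane(T,[cc],z)[0][:2]-c;print(nm,A,cc,"r",np.hypot(*p).round(4),np.degrees(np.arctan2(p[1],p[0])).round(1)%360)
o=sensors.get_obs();print(o["time_s"])
```

```text
init offset [0.09603762 1.16864758] now [1.05064377 2.00866239] lift12 px [ 0.59241391 -3.80494419]
red 53 [349.4  146.98] r 0.0644 16.8
blue 115 [331.48 165.51] r 0.0627 78.5
blue 106 [341.55 193.2 ] r 0.0637 141.8
17.45
```

```bash
python3 -c "
from cell import ticket
print(ticket.sign_off())"
```

```text
the job is handed in; nothing more can be done
None
```

The small red-capped bottle is now at the reader window and the reading key has been pressed. I handed the job in at about 17.5 s with the arm clear of everything.

**Indexing:** I gripped the knob with about 20 N and lifted the plunger 14 mm. I then swung the turret 60° clockwise, lowered the pin into the slot at +60° and let go. The pin went below plate level while the spring was still pulling, so it did enter the slot.

**Reading:** With the fingers closed I pressed the key to its stop. The tip reached z = 0.098 m at about 19 N, and the key came back up afterwards.

**Last checks:**
- **Plunger:** In the side view the knob sits as low as it did at the start. It is about 0.8 px lower against its predicted position, where a 12 mm lift would put it about 3.8 px higher. I take it as home.
- **Bottles:** All three stand in their nests. The small one is 64 mm from the axis and about 2° (2–3 mm) off the reader line, within its loose fit.
- **Disagreement:** Fitting the plate's rim in the side view put the turning axis 5–8 mm from the top-view result. I used the top-view value, and the tool's path on the swing agreed with it to about 1 mm.

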